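# Pin the boarding-ladder hinge on its sloping jig

## Robot

A 6-joint arm with a two-finger parallel gripper is mounted at the origin on the work surface. World frame = base frame: x ahead of the robot, y to its left, z up, the work surface at z = 0. Lengths are in m, angles in rad, forces in N, time in s.
With the tool pointing down it reaches from about 0.425 to 0.95 m from the base axis. Payload 14.7 kg.
Tool frame: the origin (TCP) lies at the very end of the fingers, on their centre line; the grasp point (between the pads) lies 19 mm behind it; z points along the fingers, y is the direction in which the jaws open and shut (so a half turn about z gives the same grasp; the last joint's range is limited). The gripper opens to 85 mm and grips with 20 to 120 N. Pads are 22 mm wide; open, the fingers measure 114 mm over their backs; the gripper's body (76 mm by 85 mm) begins 54 mm behind the grasp point. The pads swing forward as they close: fully open they stand 13 mm farther back than shut.
Start: joints at [1.11, 0.48, 1.596, -0, 1.065, -0.047], TCP at [0.261, 0.595, 0.209] pointing down, gripper open.
Joint ranges: [-2.75, 2.75], [-0.82, 2.05], [0.23, 2.67], [-1.56, 4.7], [0.09, 2.69], [-2.92, 2.92]. Speed limits (rad/s): [1.89, 1.89, 2.39, 3.01, 3.01, 3.01].

## Interface

Orientations are given as a 3x3 rotation matrix whose columns are the frame's x, y, z axes.
In Python, from cell import env gives the robot as it stands.
- The arm moves only by the tool drive_tool, never from a script. Its argument "increments" is one flat list of numbers, 7 for each row, row after row: the shift along the tool's x, y, z in m, then the turn, a rotation vector about the tool's x, y, z in degrees, then the gripper's target within -1 to 1 (shut at 1, half-way at 0, fully open at -1). A call has exactly 10 rows; each row is the pose to reach, as a shift and turn from the pose measured when the call began, along the tool's axes at that moment; what a row does not reach only later rows make up. A row lasts 1/10 s, in which the tool goes at most 50 mm and 8.59 degrees, less where a joint would pass 70% of its speed; a pose out of reach is approached as far as the arm can. A call with a gripper value outside its range is refused whole. The fingers move at their own pace and stop on an object; "force" is the grip in N (left out, the last holds). Time passes only in rows, so rows that repeat a pose let the fingers close, or fill a call up. It gives the time, the measured TCP pose, the force and the opening at its end, in the units of the state.
- env.state(): the state, without advancing time (a new reading comes with each control period).
- env.camera(name): name is "scene" or "top" or "wrist"; returns (picture, depth): 400x640x3 uint8, blue, green, red; 400x640 float32, m along the optical axis (not along the pixel's ray), 0 where there is no reading.
- env.camera_model(name): a dict with "K" (3x3 intrinsics, pixels), "T" (4x4, takes a point from camera to world coordinates). Camera axes: x right, y up, looking along -z (the intrinsics and any distortion apply to the point x, -y, -z); pixel columns grow to the right and rows downward; lengths in m; the calibration is good to about 2 mm. A picture is of the moment at which its call begins: read the wrist's pose just before it. camera_model takes no time and is no camera call; for the wrist camera it gives the pose at the moment of the call.
- env.job_done(): hands the job in, once; it reports no verdict.
The state is a dict: "clock": time; "qpos": joint angles; "joint_vel": joint speeds; "joint_torque": joint torques, N m; "eef_pos": TCP position; "eef_rot": TCP orientation; "ft_force": force on the tool from outside, world axes, zero at the start; "wrist_torque": the same for the moment, N m; "opening": finger opening in m.
Only numpy, scipy, OpenCV 4.12 (cv2) and the standard library are available. Lean on these libraries where they do the work, as an engineer would, in place of code of your own. Each camera call takes 0.05 s, during which the arm holds its last target. There are 200 camera calls.

## Task

Swing the hinge strap up the sloping jig until it is home against its stop, so that its hole lies over the hole of the fixed knuckle. Take the orange pin from the rack, thread it through both holes until its flange sits flat on the strap, then turn the yellow keeper fully shut so that its nose covers the flange, and let go. Leave the other two pins and everything else on the bench where they are.

Things in the scene. Friction and masses are not known exactly. Their poses are not given: they have to be found in the camera images.
- slope: Green sloping plate of the fixed jig, 120 mm up the slope x 265 mm wide, facing the robot, jig yaw up to 0.2 rad. Origin: on its surface, where the axis of the pin holes meets it, 70 mm above the bench. x up the slope (away from the robot), y left along it, z square out of it, leaning 30 degrees from vertical to the robot: the pin's axis. Pivot posts at x = 0: strap y = -130 mm, keeper y = +50 mm.
- lug_seat (a point): On the hole axis, 45 mm out from the slope: the centre of the strap hole's top when the strap is home; the underside of the pin's flange must come here. Axes as slope. Below it stands the fixed steel knuckle, 44 x 44 mm, its top 34 mm out from the slope, 12 mm thick over 22 mm of free space, hole 14 mm, chamfered.
- strap (a joint): Angle (rad) of the aluminium hinge strap about its pivot, axis square to the slope. 0 = home against its stop, holes in line; grows as the strap swings down the slope, towards the robot (at most 0.95). Friction 0.15 N m (2 to 4 N at its peg): stays where it is left.
- strap_hole (a point): Centre of the top of the hole (14 mm, chamfered) in the square 36 mm eye at the strap's end, 130 mm from its pivot. The strap is 10 mm thick and lies 35 to 45 mm out from the slope. z square to the slope, y along the strap away from the pivot.
- strap_peg (a point): Middle of the blue round peg that stands square out of the strap, 65 mm from its pivot (half-way to the hole): 13 mm across, 37 mm tall, 45 to 82 mm out from the slope (this point at 63.5 mm). Pinch or push it to swing the strap. Home: x = 0, y = -65 mm of slope.
- keeper (a joint): Angle (rad) of the yellow keeper bar about its post, axis square to the slope. 0 = shut against its stop, nose over the flange; grows as the nose swings up the slope and the tail with its peg down it (at most 1.6). Friction 0.04 N m: stays put. Bar 14 mm wide, 52 to 57 mm out from the slope, 2 mm over a seated flange; the nose ends 8.5 mm short of the pin axis, clear of the grip.
- keeper_peg (a point): Middle of the black round peg on the keeper's tail, 36 mm from its pivot, opposite the nose: 13 mm across, 32 mm tall, 57 to 89 mm out from the slope (this point at 73 mm). Pinch or push it to turn the keeper. Shut: x = 0, y = +86 mm of slope.
- pin_mid (a point): Orange-gripped steel pin, 79 mm long, about 90 g: point on its axis at the underside of its flange, half-way up; z to the grip end. Below: shank 12 mm across, 40 mm long, the last 10 mm tapering to 6 mm. Above: flange 32 mm across, 5 mm thick, then the round orange grip 14 mm across, from 5 to 39 mm above this point. Stands upright in one hole of the rack.
- rack: Fixed wooden pin rack, 200 x 46 x 45 mm, origin at the centre of its underside, long side along its x axis. Holes at x = -70, 0 and +70 mm (15 mm wide), one upright pin in each, flange resting on the top at z = 45 mm.
- pin_green_mid (a point): Bystander: thinner pin (9 mm shank) with a green grip, same outer shape, in another hole of the rack. Point at the underside of its flange.
- pin_black_mid (a point): Bystander: thinner pin (9 mm shank) with a black grip, in the remaining hole of the rack. Point at the underside of its flange.
- hammer_grip (a point): Bystander: hammer lying at the far side of the bench; point on its handle.
- wrench_grip (a point): Bystander: wrench lying at the far side of the bench; point on its handle.
- bush: Bystander: brass bush 40 mm across, 30 mm tall, beyond the rack. Origin at its underside.
- can: Bystander: can 66 mm across, 110 mm tall, at the left beyond the rack. Origin at its underside.
- tread_mid (a point): Bystander: dark wooden ladder tread 75 x 220 mm, 20 mm thick over its two end strips, lying flat to the right of the jig. Point at its middle.
Not all that is in view belongs to the job. Leave any pink or turquoise look-alike of the part that bears pin_mid alone.

How it is judged:
By the outcome, as a careful person would: the job done as asked, in the order asked, and still so for the second after the job is handed in, with the robot touching nothing.
It also fails if it takes over 61 s, if anything falls off the work surface, if the arm or the gripper's body presses on something with over 40 N, if the wrist force passes 120 N, or if a joint passes its speed limit or range.

## Working session

There is one attempt and no reset: what is moved stays moved. The work goes in short steps, Python scripts to look and compute and a tool call to move; the robot and the scene stay as the last step left them, time stands still between calls to the robot, and variables do not carry over. Pictures are saved under pics/ and viewed, about 8 in all and at most 12, crops included, and the job is handed in when it is done.

Besides the shell and the picture viewer there is one more tool, called after "Call:" as name(argument=value, ...) on one line, values as JSON. drive_tool: Moves the arm, as the interface text tells. Its arguments: {"type":"object","properties":{"increments":{"type":"array","items":{"type":"number"}},"force":{"type":"number"}},"required":["increments"]}

```bash
ls; mkdir -p pics; cat > h.py <<'E'
import numpy as np, cv2
from cell import env
def cam(n):
    m=env.camera_model(n); b,d=env.camera(n); return b,d,np.array(m['K']),np.array(m['T']),m
def pt(u,v,d,K,T):
    z=d; c=np.array([(u-K[0,2])/K[0,0]*z,-(v-K[1,2])/K[1,1]*z,-z,1]); return (T@c)[:3]
def cloud(d,K,T):
    v,u=np.mgrid[:d.shape[0],:d.shape[1]]
    c=np.stack([(u-K[0,2])/K[0,0]*d,-(v-K[1,2])/K[1,1]*d,-d,np.ones_like(d)],-1)
    return (c@T.T)[...,:3]
E
python3 - <<'E'
from h import *
for n in ("scene","top"):
    b,d,K,T,m=cam(n); cv2.imwrite(f"pics/{n}0.png",b); np.savez(f"{n}0.npz",b=b,d=d,K=K,T=T)
    print(n,{k:v for k,v in m.items() if k not in('T',)},T.round(3))
print(env.state())
E
```

```text
pics
scene {'K': array([[401.68969261,   0.        , 312.5398795 ],
       [  0.        , 401.68969261, 192.1815455 ],
       [  0.        ,   0.        ,   1.        ]])} [[-0.829 -0.435  0.351  0.994]
 [ 0.559 -0.636  0.532  0.621]
 [-0.009  0.637  0.77   0.959]
 [ 0.     0.     0.     1.   ]]
top {'K': array([[406.09380654,   0.        , 325.1462533 ],
       [  0.        , 406.09380654, 203.64932812],
       [  0.        ,   0.        ,   1.        ]])} [[ 0.03   0.983 -0.182  0.398]
 [-0.999  0.032  0.007  0.01 ]
 [ 0.013  0.182  0.983  1.365]
 [ 0.     0.     0.     1.   ]]
{'clock': 0.1, 'qpos': array([ 1.11041508e+00,  4.80736848e-01,  1.59681420e+00, -2.26716916e-05,
        1.06510474e+00, -4.65702825e-02]), 'joint_vel': array([ 6.26416610e-04, -1.56777880e-03, -2.27160554e-03,  9.61186860e-04,
        3.87444674e-05,  2.51091031e-04]), 'joint_torque': array([-3.08918097e-04, -9.52268100e+01, -4.31036854e+01, -1.48114430e-05,
        5.39570829e-03,  1.74090093e-05]), 'eef_pos': array([0.26116071, 0.59479587, 0.20845628]), 'eef_rot': array([[-9.15599496e-01,  4.02091230e-01, -4.54573555e-04],
       [ 4.02091486e-01,  9.15598991e-01, -9.61262230e-04],
       [ 2.96919760e-05, -1.06291137e-03, -9.99999435e-01]]), 'ft_force': array([-0.08771998, -0.20005246,  0.48909305]), 'wrist_torque': array([ 0.02218301, -0.00291661,  0.02081018]), 'opening': 0.0853654316788151}
```

View pics/scene0.png

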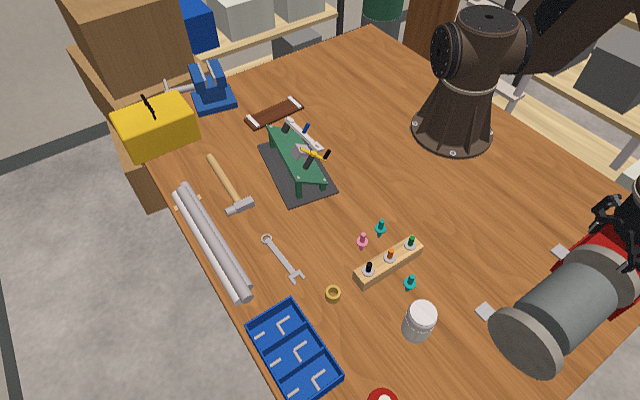

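View pics/top0.png

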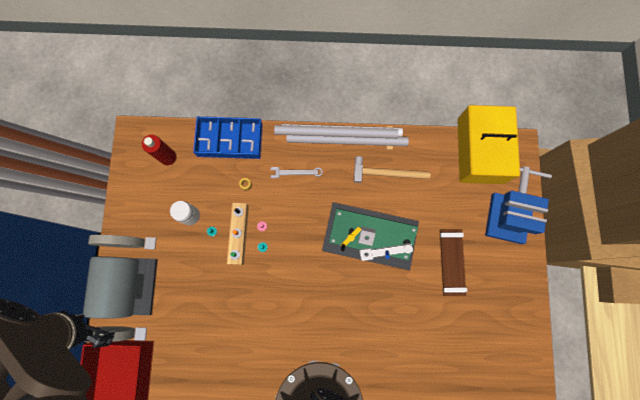

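```bash
python3 - <<'E'
from h import *
t=np.load("top0.npz"); s=np.load("scene0.npz")
a=cv2.resize(t['b'][195:275,315:425],None,fx=5,fy=5,interpolation=2)
b=cv2.resize(s['b'][115:205,255:345],None,fx=4,fy=4,interpolation=2)
c=cv2.resize(s['b'][210:300,345:435],None,fx=2,fy=2,interpolation=2)
o=np.zeros((580,800,3),np.uint8); o[:400,:550]=a; o[:180,560:740]=c; o[220:580,440:800]=b
cv2.imwrite("pics/crop1.png",o)
P={n:cloud(x['d'],x['K'],x['T']) for n,x in(("top",t),("scene",s))}
for n,x in(("top",t),("scene",s)):
    hsv=cv2.cvtColor(x['b'],cv2.COLOR_BGR2HSV)
    roi=np.zeros(hsv.shape[:2],np.uint8)
    if n=="top": roi[195:275,195:425]=1
    else: roi[115:300,255:435]=1
    for name,lo,hi in(("orange",(8,190,150),(16,255,255)),("plate",(60,80,40),(85,255,140)),("blue",(105,120,60),(125,255,255)),("yellow",(22,150,120),(32,255,255)),("pink",(150,60,120),(175,255,255)),("turq",(82,120,100),(98,255,255))):
        m=cv2.inRange(hsv,lo,hi)*roi
        k,l,st,ce=cv2.connectedComponentsWithStats(m)
        for i in range(1,k):
            if st[i,4]>=6:
                p=P[n][(l==i)&(x['d']>0)]
                print(n,name,st[i,4],ce[i].round(1),np.median(p,0).round(3),p[:,2].max().round(3))
                if name=="plate" and st[i,4]>300:
                    for _ in range(5):
                        q=p.mean(0);nn=np.linalg.svd(p-q,full_matrices=False)[2][2];r=(p-q)@nn;p=p[abs(r)<max(.004,1.5*r.std())]
                    nn*=np.sign(nn[2]);print("  normal",nn.round(3),"lean",np.degrees(np.arccos(nn[2])),"yaw",np.arctan2(-nn[1],-nn[0]),"c",q.round(4),len(p))
E
```

```text
top orange 10 [234.5 231.8] [0.536 0.285 0.084] 0.085
top plate 1926 [370.8 229.9] [ 0.558 -0.156  0.079] 0.105
  normal [-0.491  0.095  0.866] lean 30.03106164270691 yaw -0.19130331030195594 c [ 0.5568 -0.1473  0.0764] 1681
top plate 6 [234.2 254.3] [0.465 0.281 0.083] 0.085
top plate 65 [401.  255.8] [ 0.48  -0.25   0.043] 0.052
top blue 25 [386.9 255.1] [ 0.475 -0.192  0.125] 0.132
top yellow 115 [351.7 235.6] [ 0.531 -0.084  0.123] 0.138
top pink 67 [261.9 225.9] [0.561 0.202 0.046] 0.083
top turq 62 [211.2 231. ] [0.54  0.365 0.047] 0.084
top turq 61 [262.1 246.8] [0.494 0.198 0.047] 0.082
scene orange 17 [391.1 250.5] [0.538 0.287 0.084] 0.088
scene plate 1436 [295.2 159.7] [ 0.565 -0.11   0.077] 0.105
  normal [-0.487  0.094  0.868] lean 29.75983600999329 yaw -0.190322625377436 c [ 0.5571 -0.1382  0.0763] 1202
scene plate 33 [410.4 241.6] [0.474 0.29  0.072] 0.087
scene blue 35 [305.7 127.6] [ 0.482 -0.19   0.12 ] 0.133
scene blue 21 [289.1 298.1] [0.811 0.234 0.049] 0.052
scene yellow 80 [312.3 153.3] [ 0.531 -0.081  0.123] 0.138
scene pink 115 [362.  240.7] [0.567 0.209 0.046] 0.081
scene turq 76 [380.3 227.1] [0.498 0.203 0.046] 0.082
scene turq 19 [411.8 276.2] [0.542 0.367 0.079] 0.083
scene turq 80 [409.  283.9] [0.547 0.372 0.045] 0.065
```

View pics/crop1.png

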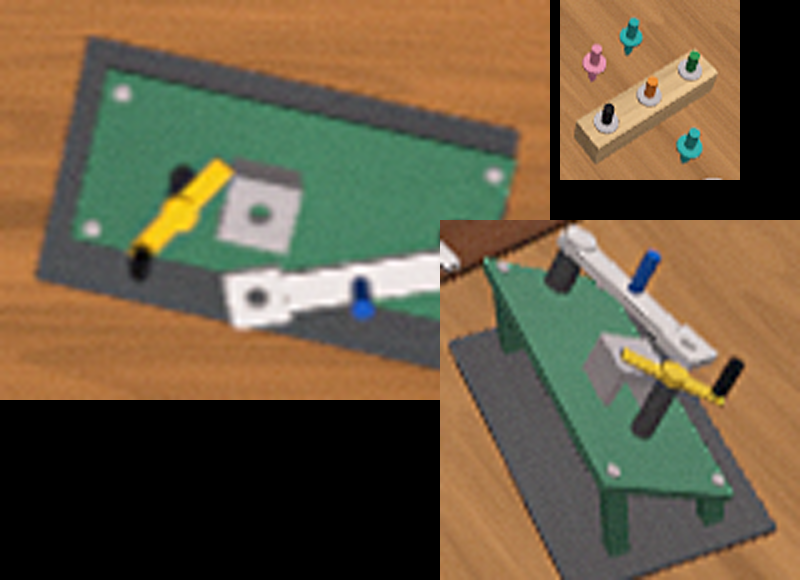

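```bash
cat >> h.py <<'E'
from scipy.spatial.transform import Rotation as R
PSI=-0.191
N=np.array([-.5*np.cos(PSI),-.5*np.sin(PSI),.75**.5]); Y=np.array([-np.sin(PSI),np.cos(PSI),0]); X=np.cross(Y,N)
def ray(u,v,K,T,c,n,h):   # ray ∩ plane n.(p-c)=h
    d=T[:3,:3]@np.array([(u-K[0,2])/K[0,0],-(v-K[1,2])/K[1,1],-1]); o=T[:3,3]
    return o+d*((h-n@(o-c))/(n@d))
def go(p,Rt):
    s=env.state(); Rc=np.array(s['eef_rot'])
    print("clk",round(s['clock'],2),"shift",(Rc.T@(np.array(p)-s['eef_pos'])).round(4),"rot",np.degrees(R.from_matrix(Rc.T@Rt).as_rotvec()).round(2),"F",np.round(s['ft_force'],1),"op",round(s['opening'],4))
def Rj(s=1): y=s*X; z=-N; return np.stack([np.cross(y,z),y,z],1)   # jig tool pose, jaws along slope x
def Rv(a): # tool down, jaws along horizontal angle a
    y=np.array([np.cos(a),np.sin(a),0]); z=np.array([0,0,-1.]); return np.stack([np.cross(y,z),y,z],1)
E
python3 - <<'E'
from h import *
print(N,X,Y)
S={}
for n,c in(("top",(.5568,-.1473,.0764)),("scene",(.5571,-.1382,.0763))):
    x=np.load(n+"0.npz");K,T=x['K'],x['T'];c=np.array(c)
    f=lambda u,v,h:ray(u,v,K,T,c,N,h)
    if n=="top":
        g=lambda a,b:(a/5+315-.4,b/5+195-.4)
        L=dict(hole=((260,213),34),shole=((258,296),45),kpiv=((181,214),57),kpegtop=((140,260),89),ppegtop=((362,308),82))
    else:
        g=lambda a,b:((a-440)/4+255-.4,(b-220)/4+115-.4)
        L=dict(shole=((692,343),45),kpiv=((673,375),57),kpegtop=((737,366),89),ppegtop=((652,258),82))
    for k,(ab,h) in L.items():
        p=f(*g(*ab),h/1e3)
        if k=="hole": O=p-N*.034; print("O",O)
        q=p-O; print(n,k,p.round(4),"slope xyz mm",(1e3*np.array([q@X,q@Y,q@N])).round(1))
s=env.state(); m=np.array(env.camera_model("wrist")['T']); Rc=s['eef_rot']
print("wrist cam in tool",(Rc.T@(m[:3,3]-s['eef_pos'])).round(3),(Rc.T@m[:3,:3]).round(2))
print("go wp"); go((.47,.18,.35),Rv(0))
E
```

```text
[-0.49090744  0.0949204   0.8660254 ] [ 0.85027663 -0.16440696  0.5       ] [0.1898408  0.98181489 0.        ]
O [ 0.54713957 -0.13533569  0.06961263]
top hole [ 0.5304 -0.1321  0.0991] slope xyz mm [ 0.  0. 34.]
top shole [ 0.4798 -0.1332  0.0832] slope xyz mm [-50.8 -10.7  45. ]
top kpiv [ 0.5264 -0.0813  0.1177] slope xyz mm [-2.5 49.1 57. ]
top kpegtop [ 0.496  -0.0558  0.1347] slope xyz mm [-24.   68.4  89. ]
top ppegtop [ 0.4717 -0.1915  0.1277] slope xyz mm [-25.9 -69.4  82. ]
scene shole [ 0.4745 -0.1349  0.0811] slope xyz mm [-56.1 -13.4  45.6]
scene kpiv [ 0.5279 -0.0819  0.1194] slope xyz mm [-0.2 48.8 57.6]
scene kpegtop [ 0.4915 -0.0523  0.1325] slope xyz mm [-29.6  71.   89.6]
scene ppegtop [ 0.4755 -0.1887  0.1303] slope xyz mm [-21.8 -66.   82.6]
wrist cam in tool [ 0.082  0.001 -0.165] [[-0.    0.95  0.32]
 [ 1.    0.    0.  ]
 [ 0.    0.32 -0.95]]
go wp
clk 0.1 shift [-0.358  -0.296  -0.1412] rot [-5.000e-02  3.000e-02  6.629e+01] F [-0.1 -0.2  0.5] op 0.0854
```

```bash
python3 - <<'E'
from h import *
go((.47,.2,.36),Rv(.2))
E
```

```text
clk 0.1 shift [-0.35   -0.2777 -0.1513] rot [-6.000e-02  3.000e-02  5.483e+01] F [-0.1 -0.2  0.5] op 0.0854
```

Call:
drive_tool(increments=[-0.04,-0.03,-0.03,0,0,6,0,-0.08,-0.06,-0.06,0,0,12,0,-0.12,-0.09,-0.09,0,0,18,0,-0.16,-0.12,-0.12,0,0,25,0,-0.2,-0.155,-0.15,0,0,32,0,-0.24,-0.19,-0.15,0,0,39,0,-0.28,-0.22,-0.15,0,0,46,0,-0.32,-0.25,-0.15,0,0,52,0,-0.35,-0.278,-0.15,0,0,55,0,-0.35,-0.278,-0.15,0,0,55,0])

```text
clock: 1.1
eef_pos: [0.4707, 0.1969, 0.3588]
eef_rot: [[-0.192, 0.981, -0.0], [0.981, 0.192, -0.001], [-0.001, -0.001, -1.0]]
ft_force: [0.3, 0.1, -0.2]
opening: 0.043
```

```bash
python3 - <<'E'
from h import *
O=np.array([.547,-.1355,.0697])
go(O-.02*X-.065*Y+.15*N,Rj())
E
```

```text
clk 1.1 shift [-0.3662 -0.099   0.1697] rot [-29.64  -5.69  21.56] F [ 0.3  0.1 -0.2] op 0.043
```

Call:
drive_tool(increments=[-0.04,-0.011,0.0,-3,-0.6,2.2,0,-0.08,-0.022,0.0,-7,-1.3,5,0,-0.12,-0.033,0.02,-11,-2,8,0,-0.165,-0.045,0.04,-15,-3,11,0,-0.21,-0.057,0.065,-19,-3.7,14,0,-0.255,-0.069,0.095,-23,-4.5,17,0,-0.3,-0.081,0.125,-26,-5,19.5,0,-0.34,-0.092,0.155,-29,-5.6,21.2,0,-0.366,-0.099,0.17,-29.6,-5.7,21.6,0,-0.366,-0.099,0.17,-29.6,-5.7,21.6,0])

```text
clock: 2.1
eef_pos: [0.4503, -0.1443, 0.2083]
eef_rot: [[0.174, 0.857, 0.486], [0.985, -0.157, -0.075], [0.012, 0.491, -0.871]]
ft_force: [0.1, 1.4, 0.0]
opening: 0.0423
```

```bash
python3 - <<'E'
from h import *
O=np.array([.547,-.1355,.0697])
go(O-.02*X-.065*Y+.15*N,Rj())
b,d,K,T,m=cam("wrist"); cv2.imwrite("pics/w1.png",b); np.savez("w1.npz",b=b,d=d,K=K,T=T); print(K)
E
```

```text
clk 2.1 shift [-0.0382 -0.0087  0.0161] rot [-0.57 -1.08  0.48] F [0.1 1.4 0. ] op 0.0423
[[357.68622175   0.         320.36988336]
 [  0.         357.68622175 201.857878  ]
 [  0.           0.           1.        ]]
```

View pics/w1.png

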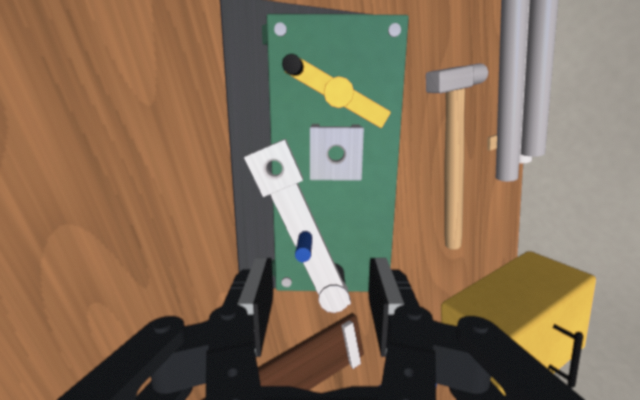

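```bash
python3 - <<'E'
from h import *
x=np.load("w1.npz");b,d,K,T=x['b'],x['d'],x['K'],x['T']
O0=np.array([.547,-.1355,.0697])
P=cloud(d,K,T)
hsv=cv2.cvtColor(b,cv2.COLOR_BGR2HSV)
m=(cv2.inRange(hsv,(60,80,40),(90,255,140))>0)&(d>0); m[:,:260]=0;m[:,410:]=0;m[295:]=0
p=P[m]
for _ in range(6):
    q=p.mean(0);n=np.linalg.svd(p-q,full_matrices=False)[2][2];r=(p-q)@n;p=p[abs(r)<max(.002,2*r.std())]
n*=np.sign(n[2]);print("normal",n.round(4),"yaw",np.arctan2(-n[1],-n[0]),"O0 off plane",n@(O0-q))
# knuckle square
km=(hsv[...,1]<60)&(hsv[...,2]>110);km[:,:305]=0;km[:,370:]=0;km[:122]=0;km[186:]=0
c,_=cv2.findContours(km.astype(np.uint8),0,2);c=max(c,key=cv2.contourArea);rr=cv2.minAreaRect(c);print("knuckle",rr)
for nm,u,v,h in(("hole",337,154,.034),("knuc",*rr[0],.034),("shole",274.5,168.5,.045),("ppegtop",302,255,.082),("kpegtop",292,65,.089),("kpiv",339,92,.057),("spiv",334,298,.045)):
    p=ray(u,v,K,T,q,N,h); 
    if nm=="hole":O=p-.034*N;print("O",O.round(4))
    e=p-O;print(nm,p.round(4),(1e3*np.array([e@X,e@Y,e@N])).round(1))
print(env.state()['joint_vel'])
go(O0-.025*X-.069*Y+.11*N,Rj())
E
```

```text
normal [-0.4914  0.0946  0.8658] yaw -0.1902150350948416 O0 off plane -0.0012139183805776853
knuckle ((336.0, 153.0), (54.0, 54.0), 90.0)
O [ 0.547  -0.1347  0.071 ]
hole [ 0.5303 -0.1315  0.1005] [ 0.  0. 34.]
knuc [ 0.5298 -0.1306  0.1001] [-0.9  0.8 34. ]
shole [ 0.4792 -0.1324  0.0843] [-51.4 -10.6  45. ]
ppegtop [ 0.4704 -0.1915  0.1285] [-27.1 -70.3  82. ]
kpegtop [ 0.4887 -0.0559  0.1321] [-32.1  66.3  89. ]
kpiv [ 0.5282 -0.0803  0.1202] [-0.4 49.9 57. ]
spiv [ 0.4997 -0.2595  0.1099] [  -0.3 -131.5   45. ]
[ 0.05307487 -0.03702007 -0.02511994 -0.30442958  0.05505485  0.44435382]
clk 2.15 shift [-0.0416 -0.0132  0.0549] rot [-0.55 -1.07  0.76] F [-0.2  0.5 -0.9] op 0.0425
```

Call:
drive_tool(increments=[-0.03,-0.01,0.03,-0.5,-1,0.7,0,-0.042,-0.013,0.055,-0.5,-1,0.7,0,-0.042,-0.013,0.065,-0.5,-1,0.7,0,-0.042,-0.013,0.065,-0.5,-1,0.7,0,-0.042,-0.013,0.075,-0.5,-1,0.7,0,-0.042,-0.013,0.085,-0.5,-1,0.7,0,-0.042,-0.013,0.095,-0.5,-1,0.7,0,-0.042,-0.013,0.107,-0.5,-1,0.7,0,-0.042,-0.013,0.107,-0.5,-1,0.7,0.5,-0.042,-0.013,0.107,-0.5,-1,0.7,0.5], force=20)

```text
clock: 3.15
eef_pos: [0.4839, -0.1926, 0.1071]
eef_rot: [[0.188, 0.851, 0.49], [0.982, -0.164, -0.093], [0.001, 0.499, -0.867]]
ft_force: [-0.7, 0.7, 1.0]
opening: 0.0215
```

```bash
cat >> h.py <<'E'
O=np.array([.547,-.135,.0702])
def sl():
    s=env.state(); e=s['eef_pos']-O; print("slope TCP mm",(1e3*np.array([e@X,e@Y,e@N])).round(1),"F slope",(np.array([X,Y,N])@s['ft_force']).round(1))
E
python3 - <<'E'
from h import *
sl(); go(O-.02*X-.068*Y+.058*N,Rj())
E
```

```text
slope TCP mm [-25.8 -68.5  57.5] F slope [-0.2  0.5  1.3]
clk 3.15 shift [ 0.0005  0.0058 -0.0005] rot [-0.09 -0.11  0.05] F [-0.7  0.7  1. ] op 0.0215
```

Call:
drive_tool(increments=[0,0.004,0,0,0,0,0.5,0,0.008,0,0,0,0,0.5,0.001,0.012,0,0,0,0,0.5,0.002,0.016,0,0,0,0,0.5,0.002,0.02,0,0,0,0,0.5,0.003,0.024,0,0,0,0,0.5,0.003,0.027,0,0,0,0,0.5,0.003,0.029,0,0,0,0,0.5,0.003,0.03,0,0,0,0,0.5,0.003,0.031,0,0,0,0,0.5])

```text
clock: 4.15
eef_pos: [0.5103, -0.1946, 0.1227]
eef_rot: [[0.188, 0.851, 0.49], [0.982, -0.164, -0.093], [0.001, 0.498, -0.867]]
ft_force: [-7.3, 4.6, -0.0]
opening: 0.0209
```

```bash
python3 - <<'E'
from h import *
sl(); go(O+.008*X-.065*Y+.058*N,Rj())
E
```

```text
slope TCP mm [  4.8 -65.5  57.8] F slope [-7.   3.1  4. ]
clk 4.15 shift [ 0.0005  0.0032 -0.0002] rot [-0.12 -0.1   0.06] F [-7.3  4.6 -0. ] op 0.0209
```

Call:
drive_tool(increments=[0,0.0005,0,0,0,0,0.5,0,0.001,0,0,0,0,0.5,0,0.0015,0,0,0,0,0.5,0,0.002,0,0,0,0,0.5,0,0.002,0,0,0,0,0.5,0,0.002,0,0,0,0,0.5,0,0.002,0,0,0,0,0.5,0,0.002,0,0,0,0,0.5,0,0.002,0,0,0,0,0.5,0,0.002,0,0,0,0,0.5])

```text
clock: 5.15
eef_pos: [0.5104, -0.1945, 0.1229]
eef_rot: [[0.188, 0.853, 0.487], [0.982, -0.164, -0.093], [0.001, 0.496, -0.868]]
ft_force: [-8.8, 4.1, -1.9]
opening: 0.0214
```

```bash
python3 - <<'E'
from h import *
sl()
E
```

```text
slope TCP mm [  5.  -65.4  57.9] F slope [-9.1  2.4  3.1]
```

Call:
drive_tool(increments=[0,-0.002,0,0,0,0,0.4,0,-0.005,0,0,0,0,0.2,0,-0.005,0,0,0,0,0,0,-0.005,-0.015,0,0,0,0,0,-0.005,-0.035,0,0,0,0,0,-0.005,-0.06,0,0,0,0,0.01,-0.01,-0.085,0,0,0,0,0.03,-0.015,-0.1,0,0,0,0,0.03,-0.015,-0.1,0,0,0,0,0.03,-0.015,-0.1,0,0,0,0])

```text
clock: 6.15
eef_pos: [0.4542, -0.1527, 0.2038]
eef_rot: [[0.188, 0.852, 0.489], [0.982, -0.163, -0.094], [-0.0, 0.498, -0.867]]
ft_force: [0.8, -0.3, -1.0]
opening: 0.0424
```

```bash
python3 - <<'E'
from h import *
sl()
b,d,K,T,m=cam("wrist"); np.savez("w2.npz",b=b,d=d,K=K,T=T); cv2.imwrite("pics/w2.png",b)
c=T[:3,:3].T@(O+.045*N-T[:3,3]);u,v=K[0,2]+K[0,0]*c[0]/-c[2],K[1,2]+K[1,1]*c[1]/c[2];print(u,v)
u,v=int(u),int(v);cv2.imwrite("pics/w2c.png",cv2.resize(b[max(v-90,0):v+110,u-100:u+100],None,fx=3,fy=3,interpolation=2))
print(u-100,max(v-90,0)); go((.536,.287,.2),Rv(np.pi/2)); go((.536,.287,.2),Rv(-np.pi/2))
E
```

```text
slope TCP mm [ -9.2 -35.  159.6] F slope [ 0.2 -0.1 -1.2]
333.02077116156914 145.97552100042878
233 55
clk 6.2 shift [ 0.4476 -0.004   0.0015] rot [ 21.67  26.21 -98.22] F [ 0.4  1.3 -0.4] op 0.0426
clk 6.2 shift [ 0.4476 -0.004   0.0015] rot [ 24.93 -20.61  77.3 ] F [ 0.4  1.3 -0.4] op 0.0426
```

View pics/w2c.png

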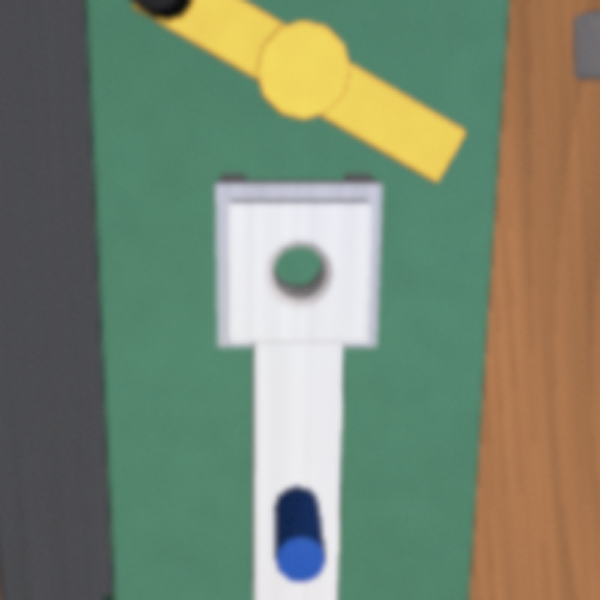

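Call:
drive_tool(increments=[0.03,0,-0.01,2,-2,7,0,0.07,0,-0.02,5,-4,15,0,0.12,0,-0.02,7.5,-6,23,0,0.17,0,-0.02,10,-8,31,0,0.22,0,-0.02,12.5,-10,38.5,0,0.27,0,-0.02,15,-12,46,0,0.32,0,-0.02,17.5,-14,54,0,0.37,-0.004,-0.02,20,-16.5,62,0,0.41,-0.004,0,22.5,-18.6,70,0,0.448,-0.004,0,25,-20.6,77.3,0])

```text
clock: 7.2
eef_pos: [0.4855, 0.0544, 0.2043]
eef_rot: [[0.653, 0.707, 0.273], [0.749, -0.657, -0.088], [0.117, 0.261, -0.958]]
ft_force: [-0.6, -0.8, 0.0]
opening: 0.0427
```

```bash
python3 - <<'E'
from h import *
x=np.load("w2.npz");p=ray(333.0,144.2,x['K'],x['T'],O,N,.045);e=p-O;print("strap hole",e@X,e@Y,e@N)
go((.536,.287,.2),Rv(-np.pi/2))
E
```

```text
strap hole -3.374068511019512e-05 0.0013951894725494265 0.04499999999999998
clk 7.2 shift [ 0.2066 -0.1184 -0.0025] rot [ 11.43 -12.77  47.67] F [-0.6 -0.8  0. ] op 0.0427
```

Call:
drive_tool(increments=[0.02,-0.012,0,1.2,-1.3,5,0,0.05,-0.03,0,2.6,-3,11,0,0.08,-0.045,0,4.2,-4.7,17.5,0,0.11,-0.063,0,6,-6.5,24.5,0,0.14,-0.08,0,7.6,-8.5,31.5,0,0.17,-0.098,0,9.3,-10.4,38.7,0,0.2,-0.115,0,11,-12.3,46,0,0.207,-0.118,0,11.4,-12.8,47.7,0,0.207,-0.118,0,11.4,-12.8,47.7,0,0.207,-0.118,0,11.4,-12.8,47.7,0])

```text
clock: 8.2
eef_pos: [0.5368, 0.2863, 0.197]
eef_rot: [[1.0, 0.002, -0.002], [0.002, -1.0, -0.001], [-0.002, 0.001, -1.0]]
ft_force: [-0.3, -0.4, 0.1]
opening: 0.0426
```

```bash
python3 - <<'E'
from h import *
s=env.state();print(s['eef_pos'],s['joint_vel'].round(2))
b,d,K,T,m=cam("wrist"); np.savez("w3.npz",b=b,d=d,K=K,T=T); cv2.imwrite("pics/w3.png",b)
hsv=cv2.cvtColor(b,cv2.COLOR_BGR2HSV)
m=cv2.inRange(hsv,(5,200,130),(16,255,255)); k,l,st,ce=cv2.connectedComponentsWithStats(m)
for i in range(1,k):
    if st[i,4]>40: print(st[i],ce[i], np.median(cloud(d,K,T)[(l==i)&(d>0)],0))
go((.536,.287,.2),Rv(-np.pi/2))
E
```

```text
[0.53676728 0.28630406 0.19697303] [-0.01 -0.02  0.01 -0.01  0.    0.01]
clk 8.25 shift [-0.0006 -0.001  -0.0027] rot [0.04 0.08 0.08] F [-1.1 -0.3  0.1] op 0.0425
```

View pics/w3.png

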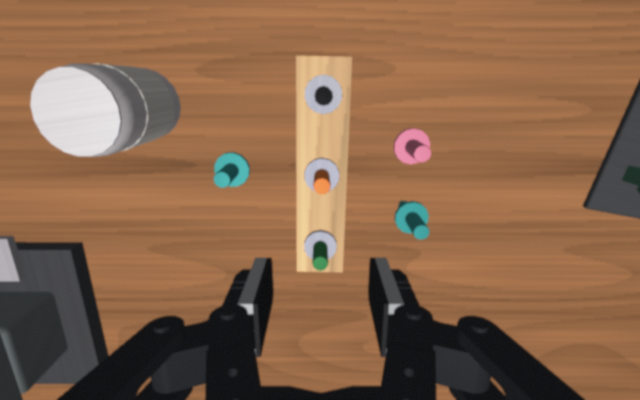

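```bash
python3 - <<'E'
from h import *
x=np.load("w3.npz");b,d,K,T=x['b'],x['d'],x['K'],x['T'];z=np.array([0,0,1.])
print("top",ray(321.5,186,K,T,np.zeros(3),z,.084))
hsv=cv2.cvtColor(b,cv2.COLOR_BGR2HSV)
m=cv2.inRange(hsv,(3,150,100),(18,255,255));m[:150]=0;m[210:]=0;m[:,300:][:,45:]=0;m[:,:300]=0
k,l,st,ce=cv2.connectedComponentsWithStats(m);print([(st[i],ce[i]) for i in range(1,k) if st[i,4]>20])
f=(hsv[...,1]<60)&(hsv[...,2]>120);f[:150]=0;f[200:]=0;f[:,:300]=0;f[:,345:]=0
c,_=cv2.findContours(f.astype(np.uint8),0,2);c=max(c,key=cv2.contourArea);r=cv2.minEnclosingCircle(c);print(r)
print("flange",ray(*r[0],K,T,np.zeros(3),z,.050)); print("bkl",ray(323,95,K,T,np.zeros(3),z,.084),"grn",ray(320,262,K,T,np.zeros(3),z,.084))
E
```

```text
top [0.53795137 0.28631558 0.084     ]
[(array([315, 171,  14,  23, 265], dtype=int32), array([321.40377358, 182.06415094]))]
((321.3999938964844, 175.0), 17.85395622253418)
flange [0.53844415 0.28628028 0.05      ]
bkl [0.6085143  0.28536493 0.084     ] grn [0.46921213 0.28745677 0.084     ]
```

Call:
drive_tool(increments=[0.0012,0,0.03,0,0,0,0,0.0012,0,0.06,0,0,0,0,0.0012,0,0.09,0,0,0,0,0.0012,0,0.11,0,0,0,0,0.0012,0,0.127,0,0,0,0,0.0012,0,0.138,0,0,0,0,0.0012,0,0.141,0,0,0,0,0.0012,0,0.141,0,0,0,0.5,0.0012,0,0.141,0,0,0,1,0.0012,0,0.141,0,0,0,1], force=60)

```text
clock: 9.25
eef_pos: [0.5383, 0.2861, 0.0573]
eef_rot: [[1.0, 0.002, 0.0], [0.002, -1.0, -0.0], [0.0, 0.0, -1.0]]
ft_force: [0.1, -1.3, 4.6]
opening: 0.0092
```

Call:
drive_tool(increments=[0,0,0,0,0,0,1,0,0,0,0,0,0,1,0,0,-0.005,0,0,0,1,0,0,-0.02,0,0,0,1,0,0,-0.04,0,0,0,1,0,0,-0.07,0,0,0,1,0,0,-0.1,0,0,0,1,0,0,-0.14,0,0,0,1,0,0,-0.18,0,0,0,1,0,0,-0.2,0,0,0,1], force=60)

```text
clock: 10.25
eef_pos: [0.5392, 0.2867, 0.2624]
eef_rot: [[1.0, 0.002, 0.005], [0.002, -1.0, 0.002], [0.005, -0.002, -1.0]]
ft_force: [0.8, 0.7, -0.7]
opening: 0.0091
```

```bash
sed -i 's/^O=np.array.*/O=np.array([.547,-.135,.0702])+.001*Y/' h.py; python3 - <<'E'
from h import *
s=env.state(); print(s['eef_pos'],s['opening'],s['qpos'].round(2))
go(O+.13*N,Rj())
E
```

```text
[0.53923146 0.28665586 0.26235053] 0.009078409472715597 [ 0.44  0.37  1.63 -0.    1.13  2.01]
clk 10.25 shift [-0.0569  0.4084  0.0785] rot [-24.97  20.35 -77.1 ] F [ 0.8  0.7 -0.7] op 0.0091
```

```bash
python3 - <<'E'
from h import *
b,d,K,T,m=cam("wrist"); np.savez("w4.npz",b=b,d=d,K=K,T=T)
b2,d2,K2,T2,m2=cam("scene"); np.savez("s4.npz",b=b2,d=d2,K=K2,T=T2)
p=np.array(env.state()['eef_pos']); c=T2[:3,:3].T@(p-T2[:3,3]);u,v=int(K2[0,2]+K2[0,0]*c[0]/-c[2]),int(K2[1,2]+K2[1,1]*c[1]/c[2]);print(u,v)
o=np.zeros((400,800,3),np.uint8);o[:400,:400]=b[:,120:520];o[:400,400:]=cv2.resize(b2[v-40:v+60,u-50:u+50],(400,400),interpolation=2)
cv2.imwrite("pics/g4.png",o)
E
```

```text
402 207
```

View pics/g4.png

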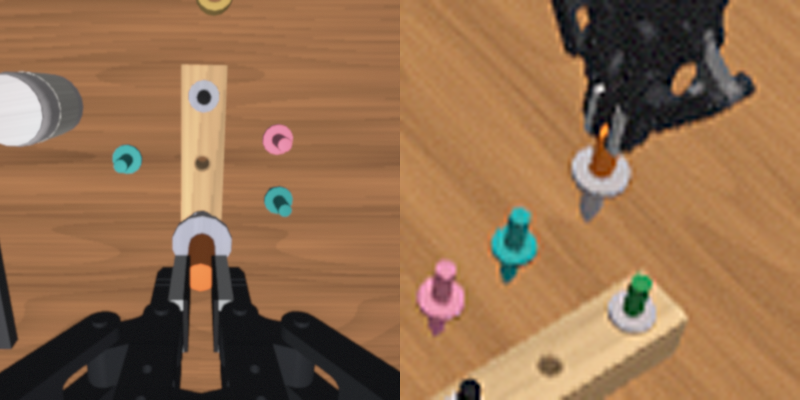

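```bash
python3 - <<'E'
from h import *
x=np.load("w4.npz");b,d,K,T=x['b'],x['d'],x['K'],x['T']
s=env.state();Rc=s['eef_rot'];p=s['eef_pos'];print(p)
n=Rc[:,2]
hsv=cv2.cvtColor(b,cv2.COLOR_BGR2HSV)
m=cv2.inRange(hsv,(5,180,190),(16,255,255));m[:258]=0;m[300:]=0;m[:,:305]=0;m[:,340:]=0
k,l,st,ce=cv2.connectedComponentsWithStats(m);i=1+st[1:,4].argmax();print(st[i],ce[i])
f=(hsv[...,1]<50)&(hsv[...,2]>120);f[:205]=0;f[256:]=0;f[:,:285]=0;f[:,360:]=0
ys,xs=np.nonzero(f);print("flange v0",ys.min(),"u",xs.min(),xs.max())
for nm,u,v,h in(("griptop",*ce[i],-.027),("flfront",(xs.min()+xs.max())/2,ys.min(),.007),("flleft",xs.min(),235,.007),("flright",xs.max(),235,.007)):
    print(nm,(Rc.T@(ray(u,v,K,T,p,n,h)-p)*1e3).round(1))
E
```

```text
[0.53975783 0.28691523 0.26205393]Traceback (most recent call last):
  File "<stdin>", line 7, in <module>
ValueError: attempt to get argmax of an empty sequence
```

```bash
python3 - <<'E'
from h import *
x=np.load("w4.npz");b,d,K,T=x['b'],x['d'],x['K'],x['T']
s=env.state();Rc=s['eef_rot'];p=s['eef_pos'];n=Rc[:,2]
g=b[:,322].astype(int);print([(v,tuple(g[v])) for v in range(203,296,3)])
for nm,u,v,h in(("griptop",321,277,-.027),("flfront",322,211,.007),("flleft",293,242,.007),("flright",351,242,.007)):
    print(nm,(Rc.T@(ray(u,v,K,T,p,n,h)-p)*1e3).round(1))
E
```

```text
[(203, (np.int64(141), np.int64(191), np.int64(227))), (206, (np.int64(140), np.int64(190), np.int64(227))), (209, (np.int64(130), np.int64(174), np.int64(213))), (212, (np.int64(76), np.int64(76), np.int64(81))), (215, (np.int64(110), np.int64(104), np.int64(105))), (218, (np.int64(202), np.int64(187), np.int64(186))), (221, (np.int64(205), np.int64(190), np.int64(188))), (224, (np.int64(205), np.int64(190), np.int64(189))), (227, (np.int64(204), np.int64(189), np.int64(188))), (230, (np.int64(202), np.int64(188), np.int64(187))), (233, (np.int64(119), np.int64(119), np.int64(137))), (236, (np.int64(27), np.int64(56), np.int64(102))), (239, (np.int64(30), np.int64(58), np.int64(104))), (242, (np.int64(27), np.int64(56), np.int64(102))), (245, (np.int64(29), np.int64(57), np.int64(104))), (248, (np.int64(30), np.int64(57), np.int64(104))), (251, (np.int64(28), np.int64(57), np.int64(103))), (254, (np.int64(28), np.int64(57), np.int64(103))), (257, (np.int64(28), np.int64(57), np.int64(103))), (260, (np.int64(28), np.int64(57), np.int64(104))), (263, (np.int64(41), np.int64(80), np.int64(147))), (266, (np.int64(80), np.int64(144), np.int64(239))), (269, (np.int64(80), np.int64(145), np.int64(240))), (272, (np.int64(81), np.int64(146), np.int64(241))), (275, (np.int64(79), np.int64(145), np.int64(240))), (278, (np.int64(78), np.int64(143), np.int64(239))), (281, (np.int64(78), np.int64(143), np.int64(239))), (284, (np.int64(77), np.int64(140), np.int64(238))), (287, (np.int64(76), np.int64(141), np.int64(238))), (290, (np.int64(70), np.int64(122), np.int64(211))), (293, (np.int64(69), np.int64(104), np.int64(148)))]
griptop [ -0.8  -0.5 -27. ]
flfront [17.8  0.1  7. ]
flleft [  0.3 -15.3   7. ]
flright [ 0.3 15.4  7. ]
```

```bash
python3 - <<'E'
from h import *
go(O+.165*N,Rj())
E
```

```text
clk 10.35 shift [-0.0746  0.4053  0.0475] rot [-24.94  20.26 -77.12] F [ 0.5  1.1 -0.6] op 0.0091
```

Call:
drive_tool(increments=[-0.005,0.025,0,-1.5,1.2,-4.6,1,-0.01,0.055,0,-3,2.5,-9.5,1,-0.016,0.085,0,-5,4,-15,1,-0.021,0.115,0,-6.7,5.4,-20.6,1,-0.027,0.145,0,-8.4,6.8,-26,1,-0.032,0.175,0,-10,8.2,-31.4,1,-0.038,0.205,0,-11.8,9.6,-36.7,1,-0.043,0.235,0,-13.6,11,-42,1,-0.049,0.265,0.005,-15.3,12.4,-47.4,1,-0.054,0.295,0.01,-17.1,13.9,-52.8,1])

```text
clock: 11.35
eef_pos: [0.4854, -0.009, 0.2508]
eef_rot: [[0.577, 0.744, 0.338], [0.813, -0.564, -0.146], [0.082, 0.359, -0.93]]
ft_force: [0.2, -0.1, -1.6]
opening: 0.0089
```

```bash
python3 - <<'E'
from h import *
go(O+.165*N,Rj())
E
```

```text
clk 11.35 shift [-0.1031  0.0338  0.0445] rot [ -7.76   6.34 -24.05] F [ 0.2 -0.1 -1.6] op 0.0089
```

Call:
drive_tool(increments=[-0.02,0.007,0,-1.5,1.3,-4.8,1,-0.042,0.014,0.005,-3.2,2.6,-10,1,-0.065,0.021,0.01,-5,4,-15.5,1,-0.085,0.028,0.02,-6.5,5.3,-20,1,-0.103,0.034,0.03,-7.8,6.3,-24,1,-0.103,0.034,0.0445,-7.8,6.3,-24,1,-0.103,0.034,0.0445,-7.8,6.3,-24,1,-0.103,0.034,0.0445,-7.8,6.3,-24,1,-0.103,0.034,0.0445,-7.8,6.3,-24,1,-0.103,0.034,0.0445,-7.8,6.3,-24,1])

```text
clock: 12.35
eef_pos: [0.4659, -0.1181, 0.213]
eef_rot: [[0.192, 0.85, 0.49], [0.981, -0.167, -0.095], [0.001, 0.5, -0.866]]
ft_force: [0.8, -0.6, -0.7]
opening: 0.0092
```

```bash
python3 - <<'E'
from h import *
sl();go(O+.105*N,Rj())
b,d,K,T,m=cam("wrist"); np.savez("w5.npz",b=b,d=d,K=K,T=T); cv2.imwrite("pics/w5.png",cv2.resize(b[60:310,190:450],None,fx=2.3,fy=2.3,interpolation=2))
E
```

```text
slope TCP mm [ -0.3   0.2 165.1] F slope [ 0.4 -0.4 -1.1]
clk 12.35 shift [-0.0001  0.0003  0.0601] rot [-0.03  0.04 -0.14] F [ 0.8 -0.6 -0.7] op 0.0092
```

View pics/w5.png

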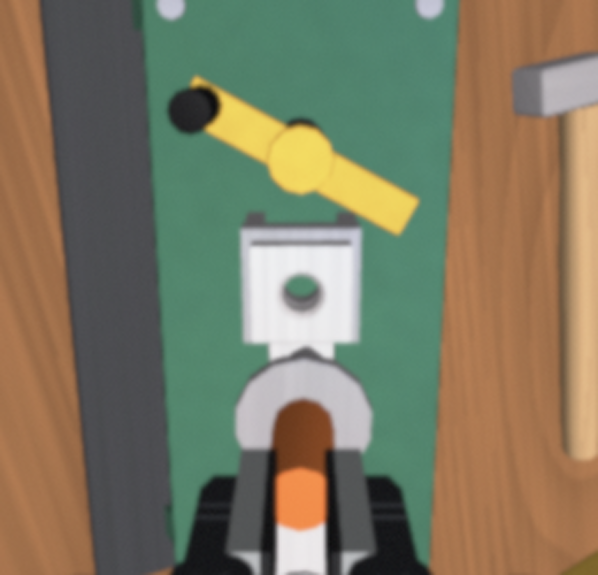

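```bash
python3 - <<'E'
from h import *
x=np.load("w5.npz");s=env.state()
for h,u,v in((.045,320.9,186.4),):
    p=ray(u,v,x['K'],x['T'],O,N,h);e=p-O;print(e@X*1e3,e@Y*1e3,"in tool",(s['eef_rot'].T@(p-s['eef_pos'])*1e3).round(1))
E
```

```text
-0.2751093601156517 0.3321931154654399 in tool [ -0.   -0.4 120.2]
```

Call:
drive_tool(increments=[0,0,0.02,0,0,0,1,0,0,0.042,0,0,0,1,0,0,0.055,0,0,0,1,0,0,0.062,0,0,0,1,0,0,0.067,0,0,0,1,0,0,0.072,0,0,0,1,0,0,0.077,0,0,0,1,0,0,0.082,0,0,0,1,0,0,0.085,0,0,0,1,0,0,0.085,0,0,0,1])

```text
clock: 13.4
eef_pos: [0.5085, -0.1253, 0.1398]
eef_rot: [[0.191, 0.85, 0.491], [0.982, -0.166, -0.095], [0.001, 0.5, -0.866]]
ft_force: [-0.2, -0.0, -0.7]
opening: 0.0089
```

```bash
python3 - <<'E'
from h import *
sl();go(O+.0573*N,Rj())
E
```

```text
slope TCP mm [ 0.5  1.2 80.1] F slope [-0.5 -0.  -0.5]
clk 13.4 shift [-0.0012 -0.0005  0.0228] rot [ 0.03 -0.03 -0.09] F [-0.2 -0.  -0.7] op 0.0089
```

Call:
drive_tool(increments=[-0.0008,-0.0003,0.003,0,0,0,1,-0.001,-0.0004,0.006,0,0,0,1,-0.001,-0.0005,0.009,0,0,0,1,-0.001,-0.0005,0.012,0,0,0,1,-0.001,-0.0005,0.015,0,0,0,1,-0.001,-0.0005,0.0175,0,0,0,1,-0.001,-0.0005,0.02,0,0,0,1,-0.001,-0.0005,0.0215,0,0,0,1,-0.001,-0.0005,0.0225,0,0,0,1,-0.001,-0.0005,0.0225,0,0,0,1])

```text
clock: 14.4
eef_pos: [0.5193, -0.1282, 0.1203]
eef_rot: [[0.191, 0.85, 0.492], [0.982, -0.166, -0.094], [0.001, 0.501, -0.865]]
ft_force: [-0.5, -1.2, -0.6]
opening: 0.0091
```

```bash
python3 - <<'E'
from h import *
sl();go(O+.0573*N,Rj())
E
```

```text
slope TCP mm [ 0.4  0.5 57.7] F slope [-0.5 -1.3 -0.4]
clk 14.4 shift [-0.0005 -0.0004  0.0004] rot [ 0.06 -0.05 -0.08] F [-0.5 -1.2 -0.6] op 0.0091
```

Call:
drive_tool(increments=[-0.0005,-0.0004,0.0005,0,0,0,1,-0.0005,-0.0004,0.001,0,0,0,1,-0.0005,-0.0004,0.0014,0,0,0,1,-0.0005,-0.0004,0.0018,0,0,0,1,-0.0005,-0.0004,0.0022,0,0,0,1,-0.0005,-0.0004,0.0025,0,0,0,1,-0.0005,-0.0004,0.0025,0,0,0,1,-0.0005,-0.0004,0.0025,0,0,0,1,-0.0005,-0.0004,0.0025,0,0,0,1,-0.0005,-0.0004,0.0025,0,0,0,1])

```text
clock: 15.4
eef_pos: [0.5198, -0.1293, 0.1189]
eef_rot: [[0.192, 0.849, 0.493], [0.981, -0.166, -0.095], [0.001, 0.502, -0.865]]
ft_force: [-19.1, -4.9, 32.7]
opening: 0.0091
```

```bash
python3 - <<'E'
from h import *
sl()
E
```

```text
slope TCP mm [ 0.3 -0.5 56.1] F slope [ 0.9 -8.5 37.3]
```

Call:
drive_tool(increments=[0,0,-0.0005,0,0,0,1,0,0,-0.001,0,0,0,0.8,0,0,-0.001,0,0,0,0.5,0,0,-0.001,0,0,0,0.4,0,0,-0.001,0,0,0,0.4,0,0,-0.01,0,0,0,0.4,0,0,-0.025,0,0,0,0.4,0,0,-0.045,0,0,0,0.4,0,0,-0.07,0,0,0,0.4,0,0,-0.07,0,0,0,0.4])

```text
clock: 16.4
eef_pos: [0.4997, -0.1188, 0.1609]
eef_rot: [[0.183, 0.847, 0.5], [0.983, -0.166, -0.08], [0.015, 0.506, -0.863]]
ft_force: [0.5, -0.1, -1.0]
opening: 0.0253
```

```bash
python3 - <<'E'
from h import *
sl()
b,d,K,T,m=cam("wrist"); np.savez("w6.npz",b=b,d=d,K=K,T=T); cv2.imwrite("pics/w6.png",cv2.resize(b[40:290,190:450],None,fx=2.3,fy=2.3,interpolation=2))
E
```

```text
slope TCP mm [  2.5   5.9 103.3] F slope [-0.1  0.  -1.1]
```

View pics/w6.png

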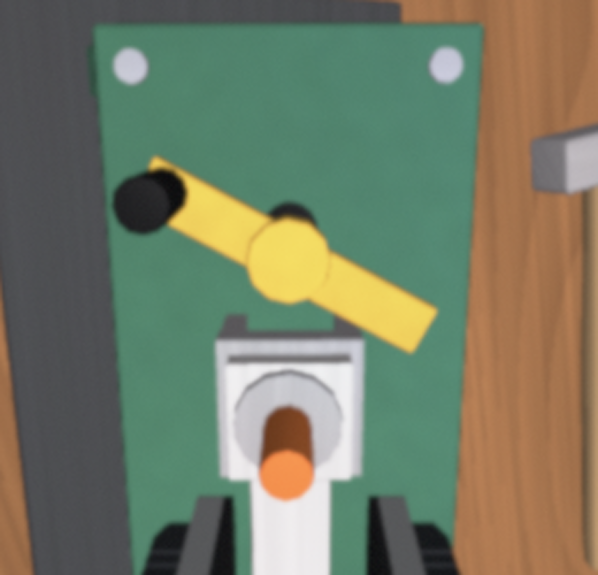

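```bash
python3 - <<'E'
from h import *
x=np.load("w6.npz");p=ray(251.4,127.8,x['K'],x['T'],O,N,.089);e=p-O;print(e@X*1e3,e@Y*1e3,np.arctan2(-e@X,e@Y-.05))
sl();go(O-.031*X+.067*Y+.105*N,Rj())
E
```

```text
-32.01567199094397 67.06134445371555 1.0811717401516
slope TCP mm [  2.3   6.  104.1] F slope [0.5 1.1 0.6]
clk 16.45 shift [ 0.061  -0.0334 -0.0001] rot [ 0.36 -0.96 -0.07] F [0.3 1.  0.7] op 0.0256
```

Call:
drive_tool(increments=[0.02,-0.012,-0.003,0.3,-0.9,0,0,0.045,-0.025,-0.003,0.3,-0.9,0,0,0.061,-0.0345,0,0.3,-0.9,0,0,0.061,-0.0345,0,0.3,-0.9,0,0,0.061,-0.0345,0,0.3,-0.9,0,0,0.061,-0.0345,0.008,0.3,-0.9,0,0,0.061,-0.0345,0.018,0.3,-0.9,0,0,0.061,-0.0345,0.028,0.3,-0.9,0,0,0.061,-0.0345,0.037,0.3,-0.9,0,0,0.061,-0.0345,0.037,0.3,-0.9,0,0.5], force=20)

```text
clock: 17.45
eef_pos: [0.5002, -0.0626, 0.1176]
eef_rot: [[0.18, 0.854, 0.489], [0.983, -0.167, -0.069], [0.023, 0.493, -0.87]]
ft_force: [-0.2, -0.3, -0.6]
opening: 0.0293
```

```bash
python3 - <<'E'
from h import *
sl();go(O+.004*X+.086*Y+.068*N,Rj())
E
```

```text
slope TCP mm [-28.   61.2  70.9] F slope [-0.4 -0.3 -0.4]
clk 17.45 shift [0.0248 0.032  0.0033] rot [-0.45 -1.44 -0.13] F [-0.2 -0.3 -0.6] op 0.0293
```

Call:
drive_tool(increments=[0.005,0,0.002,-0.4,-1.4,0,0.5,0.0085,0.0017,0.003,-0.4,-1.4,0,0.5,0.011,0.004,0.003,-0.4,-1.4,0,0.5,0.014,0.006,0.003,-0.4,-1.4,0,0.5,0.0165,0.009,0.003,-0.4,-1.4,0,0.5,0.0185,0.0115,0.003,-0.4,-1.4,0,0.5,0.0205,0.015,0.003,-0.4,-1.4,0,0.5,0.022,0.018,0.003,-0.4,-1.4,0,0.5,0.023,0.0215,0.003,-0.4,-1.4,0,0.5,0.024,0.025,0.003,-0.4,-1.4,0,0.5])

```text
clock: 18.45
eef_pos: [0.5264, -0.0512, 0.129]
eef_rot: [[0.178, 0.851, 0.494], [0.984, -0.168, -0.065], [0.027, 0.497, -0.867]]
ft_force: [-0.2, -0.4, 0.0]
opening: 0.0214
```

```bash
python3 - <<'E'
from h import *
sl();go(O+.004*X+.086*Y+.068*N,Rj())
E
```

```text
slope TCP mm [-1.9 77.4 69. ] F slope [-0.1 -0.5  0. ]
clk 18.45 shift [0.0086 0.0059 0.0012] rot [-0.18 -1.68 -0.18] F [-0.2 -0.4  0. ] op 0.0214
```

Call:
drive_tool(increments=[0.003,0.001,0.001,0,-0.8,0,0.5,0.006,0.002,0.001,0,-1.6,0,0.5,0.0085,0.003,0.001,0,-1.7,0,0.5,0.0085,0.004,0.001,0,-1.7,0,0.5,0.0085,0.005,0.001,0,-1.7,0,0.5,0.0085,0.006,0.001,0,-1.7,0,0.5,0.0085,0.007,0.001,0,-1.7,0,0.5,0.0085,0.007,0.001,0,-1.7,0,0.5,0.0085,0.007,0.001,0,-1.7,0,0.5,0.0085,0.007,0.001,0,-1.7,0,0.5])

```text
clock: 19.45
eef_pos: [0.5323, -0.052, 0.1292]
eef_rot: [[0.179, 0.849, 0.497], [0.983, -0.169, -0.066], [0.028, 0.5, -0.865]]
ft_force: [-0.1, -0.1, 0.2]
opening: 0.0214
```

```bash
python3 - <<'E'
from h import *
sl();print(env.state()['qpos'].round(2))
E
```

```text
slope TCP mm [ 3.4 77.7 66.2] F slope [ 0.  -0.1  0.2]
[-0.17  0.3   2.4   2.95  0.09 -2.92]
```

Call:
drive_tool(increments=[0,0.0005,0,0,0,0,0.5,0,0.001,0,0,0,0,0.5,0,0.0015,0,0,0,0,0.5,0,0.002,0,0,0,0,0.5,0,0.0025,0,0,0,0,0.5,0,0.003,0,0,0,0,0.5,0,0.003,0,0,0,0,0.5,0,0.003,0,0,0,0,0.5,0,0.003,0,0,0,0,0.5,0,0.003,0,0,0,0,0.5])

```text
clock: 20.45
eef_pos: [0.5345, -0.0525, 0.1296]
eef_rot: [[0.179, 0.848, 0.498], [0.983, -0.169, -0.066], [0.028, 0.502, -0.865]]
ft_force: [0.3, -0.6, -0.3]
opening: 0.0215
```

```bash
python3 - <<'E'
from h import *
sl();print(env.state()['qpos'].round(2))
b,d,K,T,m=cam("wrist"); np.savez("w7.npz",b=b,d=d,K=K,T=T); cv2.imwrite("pics/w7.png",b)
E
```

```text
slope TCP mm [ 5.5 77.6 65.4] F slope [ 0.3 -0.5 -0.5]
[-0.17  0.31  2.4   2.94  0.09 -2.91]
```

View pics/w7.png

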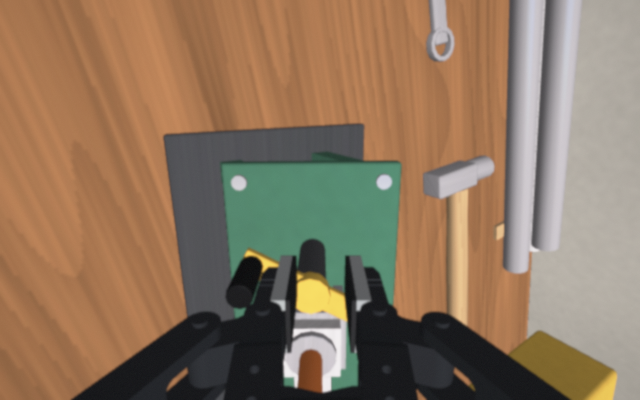

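```bash
python3 - <<'E'
from h import *
x=np.load("w7.npz");K,T=x['K'],x['T'];s=env.state()
def pr(p):
    c=T[:3,:3].T@(p-T[:3,3]);return (round(K[0,2]+K[0,0]*c[0]/-c[2],1),round(K[1,2]+K[1,1]*c[1]/c[2],1))
f=lambda a,b,c:O+a/1e3*X+b/1e3*Y+c/1e3*N
print("TCP",pr(s['eef_pos']),"pegtop",pr(f(-32,67,89)),"pegbase",pr(f(-32,67,57)),"piv",pr(f(0,50,57)),"flange",pr(f(0,0,50)),"posts",pr(f(0,120,0)))
p=ray(240,292,K,T,O,N,.089)-O;print(p@X*1e3,p@Y*1e3)
for dx in(-1,1): print([pr(s['eef_pos']+s['eef_rot']@np.array([a,dx*.0107,b])) for a in(-.011,.011) for b in (0,-.01)])
E
```

```text
TCP (np.float64(321.1), np.float64(251.7)) pegtop (np.float64(239.5), np.float64(295.2)) pegbase (np.float64(252.1), np.float64(263.4)) piv (np.float64(311.4), np.float64(290.8)) flange (np.float64(312.7), np.float64(356.6)) posts (np.float64(311.9), np.float64(149.9))
-31.645841434644684 68.63380924088251
[(np.float64(300.6), np.float64(270.8)), (np.float64(299.6), np.float64(280.9)), (np.float64(299.9), np.float64(232.0)), (np.float64(298.7), np.float64(240.3))]
[(np.float64(341.6), np.float64(270.7)), (np.float64(342.7), np.float64(280.8)), (np.float64(342.4), np.float64(231.9)), (np.float64(343.6), np.float64(240.3))]
```

Call:
drive_tool(increments=[0,0,-0.01,0,0,0,0.5,0,0,-0.025,0,0,0,0.5,0,0,-0.045,0,0,0,0.5,0,-0.01,-0.06,0,0,0,0.5,0,-0.03,-0.06,3,0,0,1,0,-0.05,-0.06,5,0,0,1,0,-0.065,-0.06,7,0,0,1,0,-0.065,-0.06,10,0,0,1,0,-0.065,-0.06,10,0,0,1,0,-0.065,-0.06,10,0,0,1])

```text
clock: 21.5
eef_pos: [0.4818, -0.014, 0.1586]
eef_rot: [[0.133, 0.869, 0.476], [0.985, -0.17, 0.035], [0.111, 0.465, -0.879]]
ft_force: [0.5, 0.5, 0.7]
opening: -0.0002
```

```bash
cat >> h.py <<'E'
def Rk(t=40):  # keeper pusher: tool tilted t deg forward, x uphill side, y=-Y
    t=np.radians(t); hz=np.array([np.cos(PSI),np.sin(PSI),0]); z=np.sin(t)*hz-np.cos(t)*np.array([0,0,1.]); y=-Y
    return np.stack([np.cross(y,z),y,z],1)
def at(a,b,c): return O+(a*X+b*Y+c*N)/1e3
E
python3 - <<'E'
from h import *
sl();print(env.state()['qpos'].round(2));print(Rk())
go(at(-60,74,115),Rk())
E
```

```text
slope TCP mm [-31.2 105.4 120.1] F slope [0.7 0.6 0.4]
[-0.2   0.17  2.45  1.26  0.13 -1.26]
[[ 0.75211384 -0.1898408   0.63109844]
 [-0.14542649 -0.98181489 -0.12202732]
 [ 0.64278761 -0.         -0.76604444]]
clk 21.5 shift [-0.032  -0.0286  0.0022] rot [-15.22   4.05  88.63] F [0.5 0.5 0.7] op -0.0002
```

Call:
drive_tool(increments=[-0.003,-0.005,-0.01,-1.5,0.4,8,1,-0.006,-0.009,-0.01,-3,0.8,16,1,-0.01,-0.012,-0.01,-4.5,1.2,24,1,-0.014,-0.015,-0.01,-6,1.6,32,1,-0.018,-0.018,-0.01,-7.5,2,41,1,-0.022,-0.02,-0.01,-9,2.4,50,1,-0.026,-0.023,-0.005,-10.5,2.8,60,1,-0.029,-0.026,0,-12,3.2,70,1,-0.032,-0.0286,0.002,-14,3.7,80,1,-0.032,-0.0286,0.002,-15.2,4,88.6,1])

```text
clock: 22.5
eef_pos: [0.4595, -0.0414, 0.1436]
eef_rot: [[0.784, 0.061, 0.618], [0.136, -0.988, -0.074], [0.606, 0.142, -0.783]]
ft_force: [0.2, 0.1, 0.5]
opening: -0.0001
```

```bash
python3 - <<'E'
from h import *
sl();print(env.state()['qpos'].round(2))
go(at(-60,74,115),Rk())
E
```

```text
slope TCP mm [-53.1  74.3 115.4] F slope [0.4 0.2 0.3]
[-0.2   0.26  2.67  3.03  0.47 -1.76]
clk 22.5 shift [-0.0066 -0.0017 -0.0006] rot [-2.78  1.19 16.35] F [0.2 0.1 0.5] op -0.0001
```

```bash
python3 - <<'E'
from h import *
go(at(-62,74,80),Rk(35));go(at(-62,75,70),Rk(35))
E
```

```text
clk 22.5 shift [-0.0139 -0.0022  0.0337] rot [-2.07 -3.77 16.46] F [0.2 0.1 0.5] op -0.0001
clk 22.5 shift [-0.0151 -0.0031  0.0436] rot [-2.07 -3.77 16.46] F [0.2 0.1 0.5] op -0.0001
```

Call:
drive_tool(increments=[-0.006,-0.001,0,-0.5,-1,4,1,-0.012,-0.002,0.005,-1,-2,8,1,-0.014,-0.002,0.01,-2,-3.7,12,1,-0.014,-0.002,0.018,-2,-3.7,16,1,-0.014,-0.002,0.026,-2,-3.7,16.4,1,-0.014,-0.002,0.034,-2,-3.7,16.4,1,-0.015,-0.003,0.04,-2,-3.7,16.4,1,-0.015,-0.003,0.0436,-2,-3.7,16.4,1,-0.015,-0.003,0.0436,-2,-3.7,16.4,1,-0.015,-0.003,0.0436,-2,-3.7,16.4,1])

```text
clock: 23.5
eef_pos: [0.4742, -0.0436, 0.0998]
eef_rot: [[0.804, -0.188, 0.564], [-0.154, -0.982, -0.108], [0.574, -0.0, -0.819]]
ft_force: [-0.2, -0.0, -0.3]
opening: 0.0002
```

```bash
python3 - <<'E'
from h import *
sl();print(env.state()['qpos'].round(2))
go(at(-62,75,70),Rk(35)); go(at(-50,76,70),Rk(35)); go(at(-17,84,70),Rk(35))
E
```

```text
slope TCP mm [-62.1  74.9  70. ] F slope [-0.3 -0.1 -0.2]
[-0.13  0.4   2.63  3.22  0.5  -1.59]
clk 23.5 shift [ 0.0001 -0.0001  0.    ] rot [-0.08 -0.03  0.08] F [-0.2 -0.  -0.3] op 0.0002
clk 23.5 shift [ 0.0121 -0.0011  0.0011] rot [-0.08 -0.03  0.08] F [-0.2 -0.  -0.3] op 0.0002
clk 23.5 shift [ 0.045  -0.0091  0.004 ] rot [-0.08 -0.03  0.08] F [-0.2 -0.  -0.3] op 0.0002
```

Call:
drive_tool(increments=[0.006,0,0.0005,0,0,0,1,0.012,-0.001,0.001,0,0,0,1,0.016,-0.002,0.0015,0,0,0,1,0.02,-0.003,0.002,0,0,0,1,0.024,-0.005,0.002,0,0,0,1,0.028,-0.006,0.0025,0,0,0,1,0.032,-0.007,0.003,0,0,0,1,0.035,-0.008,0.003,0,0,0,1,0.038,-0.009,0.0033,0,0,0,1,0.04,-0.009,0.0035,0,0,0,1])

```text
clock: 24.5
eef_pos: [0.5103, -0.0413, 0.12]
eef_rot: [[0.804, -0.188, 0.564], [-0.154, -0.982, -0.108], [0.574, -0.0, -0.819]]
ft_force: [1.2, -0.3, -0.4]
opening: 0.0003
```

```bash
python3 - <<'E'
from h import *
sl();print(env.state()['qpos'].round(2))
b,d,K,T,m=cam("wrist"); np.savez("w8.npz",b=b,d=d,K=K,T=T); cv2.imwrite("pics/w8.png",b)
hsv=cv2.cvtColor(b,cv2.COLOR_BGR2HSV)
b2,d2,K2,T2,m2=cam("scene")
for im,k,t,n in((b,K,T,"w"),(b2,K2,T2,"s")):
    m=cv2.inRange(cv2.cvtColor(im,cv2.COLOR_BGR2HSV),(22,150,100),(32,255,255))
    kk,l,st,ce=cv2.connectedComponentsWithStats(m)
    for i in range(1,kk):
        if 20<st[i,4]<4000:
            ys,xs=np.nonzero(l==i); Q=np.array([ray(u,v,k,t,O,N,.057)-O for u,v in zip(xs,ys)]); q=np.stack([Q@X,Q@Y],1); q=q[(abs(q[:,0])<.06)&(abs(q[:,1]-.05)<.06)]
            if len(q)>20:
                w=np.linalg.svd(q-q.mean(0))[2][0]; print(n,len(q),"keeper mean",q.mean(0).round(4),"angle",np.arctan2(w[0]*-np.sign(w[1]),abs(w[1])))
E
```

```text
slope TCP mm [-21.7  84.   70. ] F slope [ 0.8 -0.1 -0.9]
[-0.1   0.34  2.53  3.29  0.34 -1.64]
w 3515 keeper mean [0.0044 0.0462] angle 1.0792298972939016
s 82 keeper mean [0.0008 0.0477] angle 1.0732043092531693
```

View pics/w8.png

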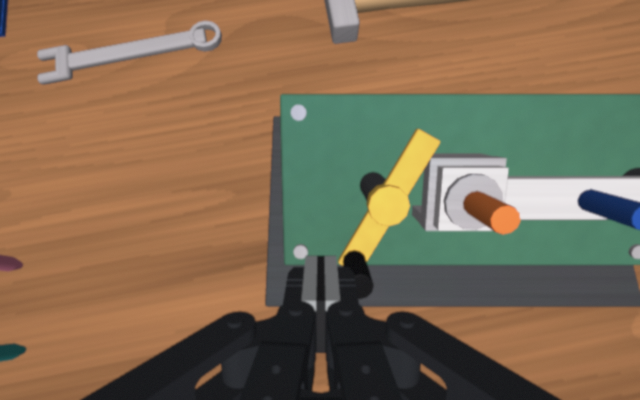

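```bash
python3 - <<'E'
from h import *
go(at(-62,84,70),Rk(35)); go(at(-62,67,70),Rk(35))
E
```

```text
clk 24.6 shift [-0.0402 -0.0001 -0.0035] rot [-0.07 -0.05  0.07] F [ 0.9  0.8 -0.2] op -0.0003
clk 24.6 shift [-0.0402  0.0169 -0.0035] rot [-0.07 -0.05  0.07] F [ 0.9  0.8 -0.2] op -0.0003
```

Call:
drive_tool(increments=[-0.01,0,-0.001,0,0,0,1,-0.02,0,-0.002,0,0,0,1,-0.03,0,-0.003,0,0,0,1,-0.04,0,-0.0035,0,0,0,1,-0.04,0.004,-0.003,0,0,0,1,-0.04,0.008,-0.002,0,0,0,1,-0.04,0.013,-0.001,0,0,0,1,-0.04,0.017,-0.0005,0,0,0,1,-0.04,0.017,-0.0005,0,0,0,1,-0.04,0.017,-0.0005,0,0,0,1])

```text
clock: 25.6
eef_pos: [0.4748, -0.0523, 0.0976]
eef_rot: [[0.804, -0.189, 0.564], [-0.155, -0.982, -0.108], [0.575, -0.0, -0.818]]
ft_force: [-0.8, -0.5, -1.3]
opening: -0.0
```

```bash
python3 - <<'E'
from h import *
sl();print(env.state()['qpos'].round(2))
go(at(-38,70,67),Rk(35))
E
```

```text
slope TCP mm [-61.3  66.5  67. ] F slope [-1.2 -0.6 -0.7]
[-0.16  0.41  2.63  3.18  0.51 -1.58]
clk 25.6 shift [ 0.0232 -0.0035  0.0021] rot [-0.05 -0.07  0.04] F [-0.8 -0.5 -1.3] op -0.0
```

Call:
drive_tool(increments=[0.006,0,0.0005,0,0,0,1,0.011,0,0.001,0,0,0,1,0.014,-0.001,0.001,0,0,0,1,0.017,-0.003,0.0015,0,0,0,1,0.02,-0.005,0.002,0,0,0,1,0.023,-0.007,0.002,0,0,0,1,0.026,-0.009,0.002,0,0,0,1,0.028,-0.0105,0.0025,0,0,0,1,0.03,-0.0115,0.0025,0,0,0,1,0.03,-0.0115,0.0025,0,0,0,1])

```text
clock: 26.6
eef_pos: [0.5028, -0.0458, 0.113]
eef_rot: [[0.804, -0.189, 0.565], [-0.155, -0.982, -0.108], [0.575, -0.0, -0.818]]
ft_force: [0.2, 0.7, -0.0]
opening: 0.0
```

```bash
cat > kp.py <<'E'
from h import *
sl();print(env.state()['qpos'].round(2))
b,d,K,T,m=cam("wrist"); np.savez("w9.npz",b=b,d=d,K=K,T=T)
b2,d2,K2,T2,m2=cam("scene")
for im,k,t,n in((b,K,T,"w"),(b2,K2,T2,"s")):
    m=cv2.inRange(cv2.cvtColor(im,cv2.COLOR_BGR2HSV),(22,150,100),(32,255,255))
    kk,l,st,ce=cv2.connectedComponentsWithStats(m)
    for i in range(1,kk):
        if 20<st[i,4]<4000:
            ys,xs=np.nonzero(l==i); Q=np.array([ray(u,v,k,t,O,N,.057)-O for u,v in zip(xs,ys)]); q=np.stack([Q@X,Q@Y],1); q=q[(abs(q[:,0])<.06)&(abs(q[:,1]-.05)<.06)]
            if len(q)>20:
                w=np.linalg.svd(q-q.mean(0))[2][0]; print(n,len(q),"keeper mean",q.mean(0).round(4),"angle",np.arctan2(w[0]*-np.sign(w[1]),abs(w[1])),"x",q[:,0].min(),q[:,0].max(),"y",q[:,1].min(),q[:,1].max())
E
python3 kp.py
```

```text
slope TCP mm [-30.8  78.2  67.2] F slope [ 0.   0.7 -0. ]
[-0.12  0.36  2.55  3.25  0.39 -1.61]
w 3770 keeper mean [0.0045 0.0462] angle 1.0778055103870345 x -0.032010200996277154 0.03815913956609609 y 0.024373137392138644 0.07010465873478681
s 81 keeper mean [0.001  0.0482] angle 1.0659460770253195 x -0.035810823548955976 0.03624952077266393 y 0.024206683731449043 0.07278804745910591
```

```bash
python3 - <<'E'
from h import *
def prs(f,tcp):
    x=np.load(f);K,T=x['K'],x['T']
    def pr(p):
        c=T[:3,:3].T@(p-T[:3,3]);return (round(float(K[0,2]+K[0,0]*c[0]/-c[2])),round(float(K[1,2]+K[1,1]*c[1]/c[2])))
    R_=Rk(35);t=at(*tcp)
    print(f,"TCP",pr(t),"tip edges +x",pr(t+R_@[.011,0,0]),"-x",pr(t-R_@[.011,0,0]),"behind20",pr(t-R_@[0,0,.02]),"pegtop",pr(at(-32,67,89)),"pegbase",pr(at(-32,67,57)),"peg at 70",pr(at(-32,67,70)))
prs("w8.npz",(-21.7,84,70)); prs("w9.npz",(-30.8,78.2,67.2))
x=np.load("w8.npz");P=cloud(x['d'],x['K'],x['T'])-O
for u,v in((310,262),(330,262),(320,275),(310,275),(330,285),(362,268),(366,288),(355,262)):
    p=P[v,u];print((u,v),x['b'][v,u],(1e3*np.array([p@X,p@Y,p@N])).round(1))
E
```

```text
w8.npz TCP (322, 250) tip edges +x (322, 230) -x (322, 269) behind20 (322, 269) pegtop (359, 285) pegbase (353, 259) peg at 70 (355, 268)
w9.npz TCP (322, 250) tip edges +x (322, 230) -x (322, 269) behind20 (322, 269) pegtop (347, 270) pegbase (343, 245) peg at 70 (344, 254)
(310, 262) [107 105 104] [-13.7  89.1 104.6]
(330, 262) [106 105 103] [-13.5  80.9 105.1]
(320, 275) [26 26 25] [-15.1  85.  114.1]
(310, 275) [107 106 105] [-15.   88.8 114.4]
(330, 285) [107 105 104] [-15.3  81.3 122.3]
(362, 268) [13 14 14] [-25.8  64.9  83.4]
(366, 288) [29 28 28] [-32.4  63.7  90.9]
(355, 262) [14 12 12] [-25.9  67.6  76. ]
```

```bash
python3 - <<'E'
from h import *
go(at(-62,67,67),Rk(35)); go(at(-64,67,45),Rk(35))
E
```

```text
clk 26.7 shift [-0.0306  0.011  -0.0025] rot [-0.05 -0.06  0.04] F [-1.  -0.6  0. ] op -0.0
clk 26.7 shift [-0.0345  0.011   0.0192] rot [-0.05 -0.06  0.04] F [-1.  -0.6  0. ] op -0.0
```

Call:
drive_tool(increments=[-0.01,0,-0.001,0,0,0,1,-0.02,0,-0.002,0,0,0,1,-0.03,0.003,-0.003,0,0,0,1,-0.0345,0.007,-0.003,0,0,0,1,-0.0345,0.011,0,0,0,0,1,-0.0345,0.011,0.007,0,0,0,1,-0.0345,0.011,0.014,0,0,0,1,-0.0345,0.011,0.019,0,0,0,1,-0.0345,0.011,0.019,0,0,0,1,-0.0345,0.011,0.019,0,0,0,1])

```text
clock: 27.7
eef_pos: [0.4833, -0.0533, 0.0771]
eef_rot: [[0.804, -0.189, 0.564], [-0.155, -0.982, -0.108], [0.574, -0.0, -0.819]]
ft_force: [-0.7, 0.2, 0.2]
opening: -0.0004
```

Call:
drive_tool(increments=[0.005,0,0.0005,0,0,0,1,0.009,0,0.001,0,0,0,1,0.012,0,0.001,0,0,0,1,0.014,0,0.001,0,0,0,1,0.016,0,0.0015,0,0,0,1,0.018,0,0.0015,0,0,0,1,0.02,0,0.002,0,0,0,1,0.022,-0.001,0.002,0,0,0,1,0.022,-0.001,0.002,0,0,0,1,0.022,-0.001,0.002,0,0,0,1])

```text
clock: 28.7
eef_pos: [0.4991, -0.055, 0.0864]
eef_rot: [[0.808, -0.187, 0.559], [-0.154, -0.982, -0.107], [0.569, -0.0, -0.823]]
ft_force: [-9.4, 7.2, -3.8]
opening: 0.0001
```

```bash
python3 kp.py
```

```text
slope TCP mm [-45.8  68.4  45.2] F slope [-11.1   5.3   1.9]
[-0.16  0.45  2.58  3.18  0.49 -1.58]
s 80 keeper mean [0.0008 0.0479] angle 1.0117295633457817 x -0.03324736296463736 0.03624952077266393 y 0.024206683731449043 0.07341239369530238
```

Call:
drive_tool(increments=[0.003,-0.0015,0.0003,0,0,0,1,0.0045,-0.003,0.0004,0,0,0,1,0.0055,-0.0045,0.0005,0,0,0,1,0.007,-0.006,0.0006,0,0,0,1,0.0085,-0.0075,0.0008,0,0,0,1,0.0105,-0.009,0.001,0,0,0,1,0.0125,-0.0105,0.0011,0,0,0,1,0.014,-0.0115,0.0013,0,0,0,1,0.0155,-0.012,0.0014,0,0,0,1,0.0155,-0.012,0.0014,0,0,0,1])

```text
clock: 29.8
eef_pos: [0.5149, -0.0457, 0.0942]
eef_rot: [[0.808, -0.187, 0.559], [-0.154, -0.982, -0.107], [0.569, -0.0, -0.822]]
ft_force: [-2.0, 1.2, -1.0]
opening: 0.0004
```

```bash
python3 kp.py
```

```text
slope TCP mm [-30.   80.5  45. ] F slope [-2.4  0.8  0.2]
[-0.12  0.42  2.54  3.24  0.43 -1.6 ]
s 77 keeper mean [0.0013 0.0467] angle 0.3752721678896105 x -0.014018398491469353 0.02146703504570978 y 0.01101188594882835 0.08897672327322294
```

Call:
drive_tool(increments=[0.002,-0.0005,0.0002,0,0,0,1,0.004,-0.001,0.0004,0,0,0,1,0.006,-0.0015,0.0005,0,0,0,1,0.008,-0.002,0.0007,0,0,0,1,0.01,-0.0025,0.0009,0,0,0,1,0.0115,-0.0025,0.001,0,0,0,1,0.013,-0.0025,0.0012,0,0,0,1,0.014,-0.0025,0.0012,0,0,0,1,0.015,-0.0025,0.0013,0,0,0,1,0.015,-0.0025,0.0013,0,0,0,1])

```text
clock: 30.9
eef_pos: [0.5278, -0.0458, 0.1015]
eef_rot: [[0.808, -0.188, 0.558], [-0.154, -0.982, -0.107], [0.568, -0.0, -0.823]]
ft_force: [-2.4, 2.7, -1.9]
opening: 0.0001
```

```bash
python3 kp.py
```

```text
slope TCP mm [-15.3  82.9  45. ] F slope [-3.5  2.2 -0.2]
[-0.11  0.41  2.5   3.26  0.37 -1.62]
w 3118 keeper mean [-0.0012  0.0355] angle 0.04551745880680576 x -0.012656657915168103 0.008137384428346387 y 0.008379985976649296 0.05902390477769693
w 22 keeper mean [0.0046 0.0897] angle 0.4757237430210933 x 0.003224526401700973 0.00565475982865031 y 0.08767821381447496 0.09094889420715949
w 1055 keeper mean [-0.0003  0.0695] angle -0.13837798050599925 x -0.007111492138074403 0.00568230166655883 y 0.05882796962477057 0.08302560996713208
s 76 keeper mean [0.0003 0.044 ] angle -0.06558449317356634 x -0.014018398491469353 0.012515731724963225 y 0.005045783349662104 0.08303300654268213
```

Nearly shut; press on for contact with the stop.

Call:
drive_tool(increments=[0.001,0,0.0001,0,0,0,1,0.002,0,0.0002,0,0,0,1,0.003,0,0.0003,0,0,0,1,0.004,0,0.0003,0,0,0,1,0.004,0,0.0003,0,0,0,1,0.004,0,0.0003,0,0,0,1,0.004,0,0.0003,0,0,0,1,0.004,0,0.0003,0,0,0,1,0.004,0,0.0003,0,0,0,1,0.004,0,0.0003,0,0,0,1])

```text
clock: 32.0
eef_pos: [0.5283, -0.0459, 0.1018]
eef_rot: [[0.811, -0.187, 0.554], [-0.155, -0.982, -0.106], [0.564, 0.0, -0.826]]
ft_force: [-12.2, 5.6, -5.1]
opening: 0.0004
```

```bash
python3 -c "
from h import *
sl()"
```

```text
slope TCP mm [-14.8  82.9  45. ] F slope [-13.8   3.2   2.1]
```

Call:
drive_tool(increments=[-0.003,0,0,0,0,0,1,-0.008,0,0,0,0,0,1,-0.015,0,-0.002,0,0,0,1,-0.025,0,-0.01,0,0,0,1,-0.035,0,-0.025,0,0,0,1,-0.035,0,-0.05,0,0,0,1,-0.035,-0.01,-0.08,0,0,0,1,-0.035,-0.03,-0.1,0,0,0,1,-0.035,-0.05,-0.12,0,0,0,1,-0.035,-0.07,-0.12,0,0,0,1])

```text
clock: 33.0
eef_pos: [0.4516, 0.009, 0.1737]
eef_rot: [[0.805, -0.194, 0.56], [-0.152, -0.981, -0.121], [0.573, 0.012, -0.819]]
ft_force: [-0.4, 0.1, 0.2]
opening: -0.0003
```

```bash
python3 kp.py; python3 - <<'E'
from h import *
b,d,K,T,m=cam("top"); b2,d2,K2,T2,m2=cam("scene"); w=np.load("w9.npz")['b']
o=np.zeros((600,800,3),np.uint8)
o[:280,:400]=cv2.resize(b[200:270,320:420],(400,280),interpolation=2)
o[:280,400:]=cv2.resize(b2[120:190,255:355],(400,280),interpolation=2)
o[285:600,:504]=cv2.resize(w,(504,315))
o[285:600,510:800]=cv2.resize(b2[205:305,343:435],(290,315))
cv2.imwrite("pics/end.png",o); s=env.state(); print(s['clock'],s['ft_force'])
E
```

```text
slope TCP mm [-53.1 122.3 150.2] F slope [-0.2  0.   0.4]
[ 0.11  0.12  2.57  4.1   0.23 -2.27]
w 1665 keeper mean [-0.0006  0.0425] angle -0.01429956481011006 x -0.01082728540412959 0.009402234743553568 y 0.008643218747034467 0.08366508163860421
w 21 keeper mean [0.0041 0.0891] angle 0.40808420769404563 x 0.0021984424252175783 0.005066861454196887 y 0.0858543705170451 0.0909395104833572
s 72 keeper mean [-0.0007  0.0434] angle -0.048431588427545066 x -0.016521928653612003 0.009326918657692928 y 0.007861746562627146 0.08657564869993635
33.2 [-0.09760899 -0.7466596   0.0637644 ]
```

View pics/end.png

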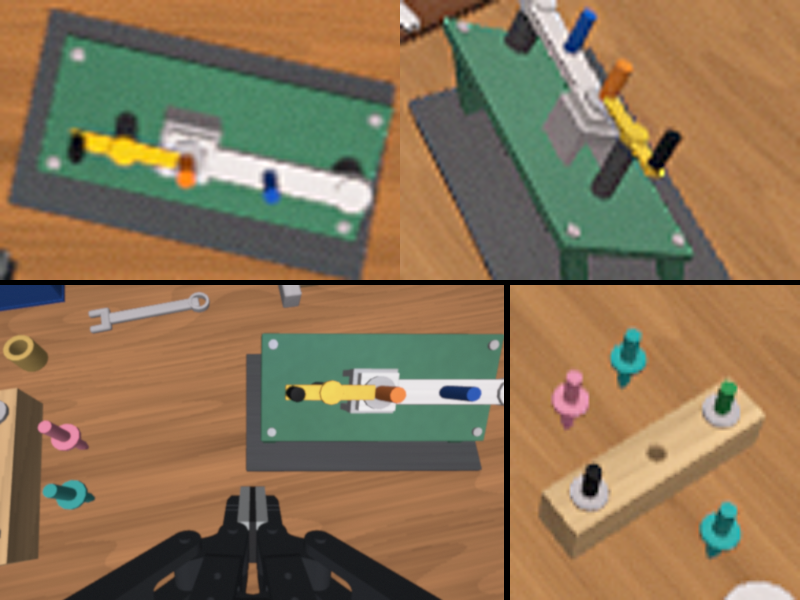

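The last picture shows the keeper in line with the strap and its nose over the flange. The orange pin is seated, nothing on the rack or bench has moved, and the gripper is clear of everything.

```bash
python3 -c "
from cell import env
env.job_done()"
```

```text
the job is handed in; nothing more can be done
```

The job is done and handed in at about 33 s of the 61 s allowed.

**What I did**
- I swung the strap home by its peg until it met its stop at about 9 N. A wrist picture then showed its hole over the knuckle hole, within about 1.5 mm of where I had calculated it.
- I took the orange pin from the rack and threaded it through both holes. It went in without side load and seated at 37 N; a wrist picture afterwards showed the flange flat on the strap.
- I turned the keeper shut by its peg to its stop at about 14 N, then backed the gripper clear.

**Last checks**
- From the wrist camera the keeper measured -0.01 rad, with its nose over the flange. The scene camera read -0.05 rad from only 72 pixels, so I trust it less.
- The wrist force was near zero. The two bystander pins, the look-alike pins and the rack looked unmoved.

**What disagreed or failed**
- My first three tries at the keeper passed over its peg without moving it. The fingertips sat roughly 20 mm farther back than the reported TCP, so I tried again lower and it worked.
- The gripper read 9 mm open on the 14 mm grip; I found no cause for that.
- Near the jig two wrist joints came up against their limits and one sideways move fell short. I changed the tool's angle for the keeper push.

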